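# Nip up the taper plug in the carving bench's air manifold

## Task

The brass square-head taper plug in the middle top port of the bench's air manifold has only been started by hand. Put the T-handled socket key on it and screw it in clockwise until it goes snug, about 0.8 newton-metres felt at the key: it has no fixed stopping angle, and much beyond that the brass taper splits the plastic manifold. Then put the key back upright in its hole in the wooden tool block and let go, leaving the other things on the bench where they are and turning the plug only with the key.

Things in the scene. Friction and masses are not known exactly. Their poses are not given: they have to be found in the camera images.
- manifold: grey plastic air manifold bolted to the bench: bar 52 mm (x) by 170 mm (y), 49 mm high, three round bosses on top (to 54 mm) along y: gauge at y -58 mm (111 mm high, the tallest part), the plug's port at 0, an upright coupler at y +58 mm (88 mm high); couplers to 60 mm on its -x side, valve and pipe to 107 mm on its +x side. Origin on the bench under the plug's axis. Fixed.
- plug: brass taper plug: square head 18 mm wide, 14 mm high (its top 4.5 mm tapers in to 13.6 mm wide), on a 27 mm thread; origin on its axis, level with the underside of the head at the start, 58 mm above the bench; x and y square to the head's flats, z up. Screws in clockwise seen from above, sinking 1.8 mm a turn (under 1.2 mm in this job).
- plug_head (a point): centre of the top face of the plug's square head (14 mm above the plug's origin), same axes as the plug
- port_thread: tapered thread hidden in the middle port; origin on the plug's axis, some 30 mm above the bench. The plug first drags at about 0.4 N m, for an unknown 0.7 to 3.2 rad; then it bites here and the turning torque climbs 3 to 4 N m per rad. Snug is 0.65 to 1.1 N m (0.8 is right); below 0.6 it is loose, above 1.4 the port splits. Let go, it holds at what 0.8 N m gives, or less.
- key_handle (a point): centre of the key's wooden cross handle, the place to grip: a bar 18 mm wide (along its x), 110 mm long (along its y), 26 mm high (z up), on a 13 mm round stem. The key weighs 0.25 to 0.4 kg; its foot is 103 mm below this point, its top 13 mm above. It stands upright in the tool block.
- key_socket (a point): ceiling of the square socket in the key's foot, on the key's axis, 88 mm below key_handle, axes as the handle's. The socket is 20 mm wide (2 mm more than the plug's head), 15 mm deep, square to the key's x and y, in a 34 mm round shank 26 mm high. Fully on, it touches plug_head; it then has about 0.12 rad of play each way.
- block_hole (a point): centre of the mouth of the key's round hole (39 mm wide, 40 mm deep, its floor 15 mm above the bench) in the top of the tool block
- tool_block: fixed beech block 96 mm (y) by 176 mm (x), 55 mm high, from 45 mm before (-x) to 131 mm behind (+x) the hole; origin on the bench under the hole. Three palm gouges stand in it blade up, to 130 mm height, 104 mm behind the hole.
- mallet: bystander: round carver's mallet standing on its head, 80 mm wide, 217 mm tall; origin under its centre
- gouge: bystander: carving gouge lying on the bench, 250 mm long along its x, handle 26 mm thick to -x; origin under its middle
- wax_jar: bystander: jar of wax, 66 mm wide, 60 mm tall; origin under its centre
- tea_cup: bystander: white tea cup, 68 mm wide, 62 mm tall; origin under its centre
- panel: bystander: square carved panel lying face up, 130 mm by 130 mm, 24 mm thick plus relief; origin under its centre
- lion: bystander: carved lion on a plinth, 60 mm by 100 mm, 96 mm tall; origin under its centre
- brush: bystander: bench brush, 170 mm long along its x, 16 mm thick; origin under its middle
Things that resemble listed ones, but are neither listed nor needed, are in the scene too. What is shaped like the part that bears key_handle but blue or pink is not meant.

How it is judged:
On the way, in this order (a step that is already met when the one before it is completed fails the run):
1. the key is fully on the plug's head (horizontal distance between key_socket and plug_head below 0.005 m and z of key_socket in the frame of plug_head below 0.005 m and angle between key_socket's own z axis and vertical below 0.2 rad), for 0.2 s.
2. with the key on it, the plug is screwed in until snug (all of step 1 and contact force between plug and port_thread between 18 and 100 N), for 0.2 s.
At the end, for the whole second after the job is handed in: the plug is still snug in the port (wedging force 18 to 100 N, which a turning torque of about 0.6 to 1.4 N m makes) and at rest, and the key stands in its hole in the block: its socket ceiling within 10 mm of the hole's axis and under 36 mm high (30 when home), leaning less than 0.2 rad (contact force between plug and port_thread between 18 and 100 N and horizontal distance between key_socket and block_hole below 0.01 m and height (world z) of key_socket below 0.036 m and angle between key_socket's own z axis and vertical below 0.2 rad and linear speed of plug below 0.01 m/s and angular speed of plug below 0.05 rad/s); the robot touches nothing.
It fails at once if the plug is over-tightened: more than 100 N in the taper (about 1.4 N m at the key), which splits the port (contact force between plug and port_thread above 100 N).
It fails at once if the gripper turns or pushes the plug itself instead of using the key (contact force between the fingers and plug above 1 N).
It fails at once if a bystander is moved by more than 30 mm (distance of any of mallet, gouge, wax_jar, tea_cup, panel, lion, brush from where it was at the start of the episode above 0.03 m).
It also fails if it takes over 62 s, if anything falls off the work surface, if the arm or the gripper's body presses on something with over 40 N, if the wrist force passes 120 N, or if a joint passes its speed limit or range.

## Robot

A 6-joint arm with a two-finger parallel gripper is mounted at the origin on the work surface. World frame = base frame: x ahead of the robot, y to its left, z up, the work surface at z = 0. Lengths are in m, angles in rad, forces in N, time in s.
With the tool pointing down it reaches from about 0.35 to 0.775 m from the base axis. Payload 5.5 kg.
Tool frame: the origin (TCP) lies on the centre line of the jaws, within the pads' length; the fingertips stand 11 mm ahead of it and the grasp point (between the pads) lies 8 mm behind it; z points along the fingers, y is the line along which they close (so a half turn about z gives the same grasp; the last joint's range is limited). The gripper opens to 85 mm and grips with 20 to 120 N. Pads are 22 mm wide; open, the fingers measure 114 mm over their backs; the gripper's body (76 mm by 85 mm) begins 54 mm behind the grasp point. The pads swing forward as they close: fully open they stand 13 mm farther back than shut.
Start: joints at [-1.25, 0.313, 0.046, 1.304, 0, 1.431], TCP at [0.256, -0.515, 0.242] pointing down, gripper open.
Joint ranges: [-2.76, 2.76], [-0.86, 1.69], [-1.03, 1.26], [-2.2, 2.34], [-1.47, 1.5], [-3.14, 3.14]. Speed limits (rad/s): [2.57, 2.57, 3.14, 3.14, 3.14, 3.14].

## Interface

Orientations are given as a unit quaternion [w, x, y, z].
In Python, from workcell import get_state, eyes, env gives the robot as it stands.
- The arm moves only by the shell command python3 -m inch 'ROWS' [OPENING] [FORCE]. ROWS is JSON, one flat list of numbers, 4 for each row, row after row: the shift along the tool's x, y, z in cm, then the turn about the tool's z in rad. A call has exactly 5 rows; each row shifts and turns the commanded pose from where the row before left it, along the tool's axes as they then stand; what a row does not reach is not made up. A row lasts 1/12 s, in which the tool goes at most 41.7 mm and 7.16 degrees, less where a joint would pass 70% of its speed; a pose out of reach is approached as far as the arm can. A call is refused whole if a number of a shift passes 4.17 or a number of a turn 0.125, either way. A call with a gripper value outside its range is refused whole. OPENING is the opening, from -1 (shut) to 1 (fully open), set as the call begins (- or left out, the last holds). The fingers move at their own pace and stop on an object; FORCE is the grip in N (left out, the last holds). Time passes only in rows, so rows that do not move let the fingers close, or fill a call up. It gives the time, the measured TCP pose, the force, the opening and the grip force at its end, in the units of the state.
- get_state(): the state, without advancing time (a new reading comes with each control period).
- eyes.read_camera(name): name is "scene" or "side" or "wrist"; returns the picture (400x640x3 uint8, red, green, blue); there is no depth.
- eyes.camera_info(name): a dict with "fovy" (degrees; the focal length in pixels is half the picture's height over the tangent of half this angle, whatever the lens; pixels are square), "cx", "cy" (the principal point, pixels), "xyz" and "orientation" of the camera in the world. Camera axes: x right, y down, z forward; pixel columns grow to the right and rows downward; lengths in m; the calibration is good to about 2 mm. A picture is of the moment at which its call begins: read the wrist's pose just before it. camera_info takes no time and is no camera call; for the wrist camera it gives the pose at the moment of the call.
- env.hand_in(): hands the job in; it is judged then, once.
The state is a dict: "clock": time; "joint_pos": joint angles; "qvel": joint speeds; "tau": joint torques, N m; "tcp_pos": TCP position; "orientation": TCP orientation; "wrist_force": force on the tool from outside, world axes, zero at the start; "ft_torque": the same for the moment, N m; "finger_gap": finger opening in m; "grip_force": force on a finger pad.
Only numpy, scipy, OpenCV 4.12 (cv2) and the standard library are available. Lean on these libraries where they do the work, as an engineer would, in place of code of your own. Each camera call takes 0.05 s, during which the arm holds its last target. There are 200 camera calls.

## Working session

There is one attempt and no reset: what is moved stays moved. The work goes in short steps, Python scripts to look and compute and a shell command to move; the robot and the scene stay as the last step left them, time stands still between calls to the robot, and variables do not carry over. Pictures are saved under pics/ and viewed, at most 10 in all, crops included, and the job is handed in when it is done.

```bash
mkdir -p pics; ls
python3 - <<'E'
from workcell import get_state, eyes, env
import cv2,numpy as np
s=get_state();print(s)
for n in("scene","side","wrist"):
    print(n,eyes.camera_info(n))
    cv2.imwrite(f"pics/{n}0.png",cv2.cvtColor(eyes.read_camera(n),cv2.COLOR_RGB2BGR))
E
```

```text
pics
{'clock': 0.0, 'joint_pos': array([-1.24962640e+00,  3.13994611e-01,  4.50007880e-02,  1.30357778e+00,
        3.89076272e-05,  1.43123724e+00]), 'qvel': array([-0.00015775, -0.00130424,  0.001785  ,  0.00100198,  0.00225593,
        0.00082232]), 'tau': array([-5.33595448e-04, -4.80618703e+01,  2.98535621e+01,  1.91152131e-02,
       -1.89889493e-04, -1.72241153e-05]), 'tcp_pos': array([ 0.2555186 , -0.51458265,  0.24142105]), 'orientation': array([-8.85745666e-04,  9.73582851e-01,  2.28332310e-01, -6.11180184e-05]), 'wrist_force': array([ 0.26985964, -0.14016686,  0.57900556]), 'ft_torque': array([-0.01069848, -0.0104539 , -0.02045493]), 'grip_force': 0.0, 'finger_gap': 0.08537505420689773}
scene {'fovy': 52.084345965308565, 'cx': 316.08669752536514, 'cy': 195.30471559106468, 'xyz': array([ 1.01499602, -0.342503  ,  0.90107137]), 'orientation': array([-0.27507642,  0.86844274,  0.39093053, -0.13158071])}
side {'fovy': 57.88141725400854, 'cx': 321.9082478002778, 'cy': 199.1911413894067, 'xyz': array([ 0.35400048, -0.47452239,  0.68274567]), 'orientation': array([-0.3621772 ,  0.91528877, -0.16153408,  0.07057543])}
wrist {'fovy': 60.65238999269549, 'cx': 316.6864116874667, 'cy': 208.97292328509954, 'xyz': array([ 0.32282162, -0.48229116,  0.3725014 ]), 'orientation': array([ 0.12350459,  0.84079884, -0.52128296, -0.07789737])}
```

View pics/scene0.png

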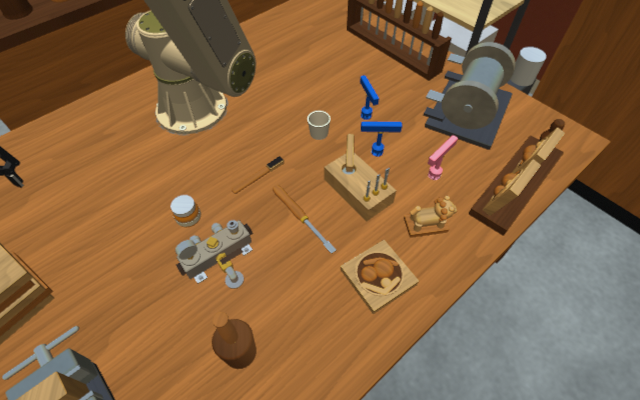

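View pics/side0.png

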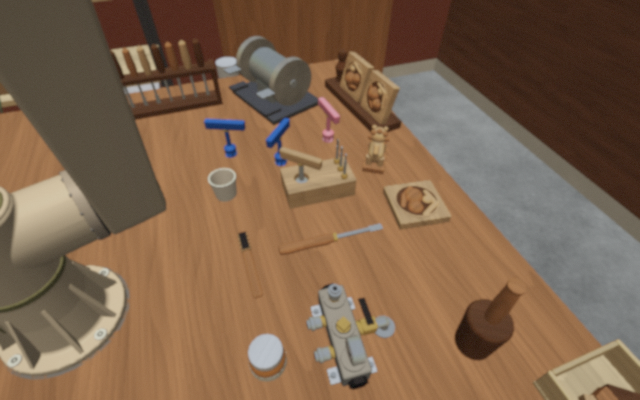

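The scene view has the key handle near (349,153) and the plug near (212,243). In the side view they are near (301,158) and (344,325). I'll enlarge both spots in both views.

Run:
```python
import cv2,numpy as np
def crop(n,x,y,w,h,k):
    im=cv2.imread(f"pics/{n}0.png")[y:y+h,x:x+w]
    im=cv2.resize(im,None,fx=k,fy=k,interpolation=cv2.INTER_CUBIC)
    for i in range(0,w,10):
        cv2.line(im,(i*k,0),(i*k,6),(0,0,255),1); cv2.putText(im,str(x+i),(i*k,14),0,.3,(255,255,255),1)
    for j in range(0,h,10):
        cv2.line(im,(0,j*k),(6,j*k),(0,0,255),1); cv2.putText(im,str(y+j),(8,j*k+3),0,.3,(255,255,255),1)
    return im
a=np.hstack([crop('scene',320,125,80,60,5),crop('side',265,135,80,60,5)])
b=np.hstack([crop('scene',173,210,80,60,5),crop('side',305,290,80,60,5)])
cv2.imwrite('pics/crops.png',np.vstack([a,b]))
```

```text
(no output)
```

View pics/crops.png

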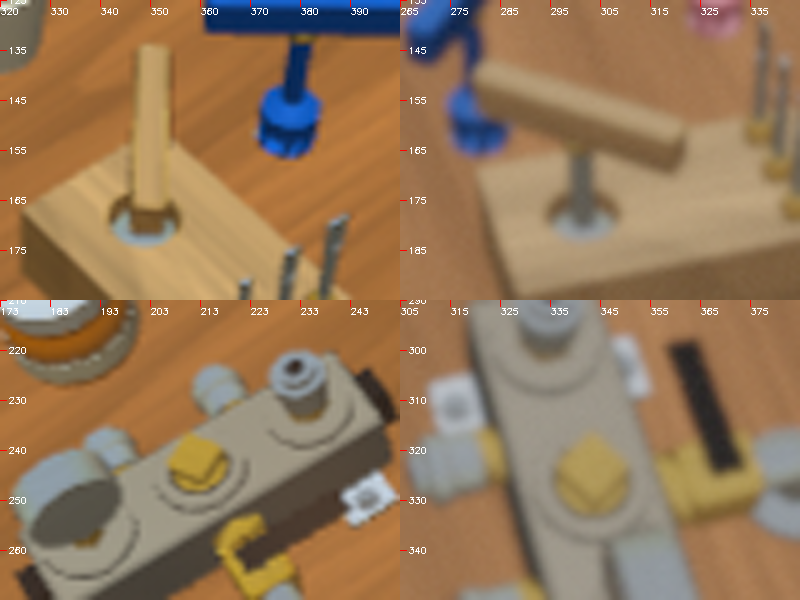

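The crops show the following:
- **Handle top face:** scene view, from (350.5,134) to (350,166.5). Side view, from (281,150) to (321,160.5).
- **Plug head top:** scene (212,241), side (343.5,322). It is seen cornerwise.

```bash
cat > h.py <<'E'
from workcell import get_state, eyes, env
import cv2,numpy as np
from scipy.spatial.transform import Rotation as R
def rot(q): return R.from_quat(np.r_[q[1:],q[0]]).as_matrix()
def cam(n):
    c=eyes.camera_info(n); return c,200/np.tan(np.radians(c['fovy']/2)),rot(c['orientation'])
def plane(n,u,v,z):
    c,f,M=cam(n); d=M@np.array([(u-c['cx'])/f,(v-c['cy'])/f,1]); return c['xyz']+d*(z-c['xyz'][2])/d[2]
def proj(n,p):
    c,f,M=cam(n); q=M.T@(np.asarray(p)-c['xyz']); return f*q[:2]/q[2]+[c['cx'],c['cy']]
def tool(p):  # world point -> in tool frame, cm
    s=get_state(); return rot(s['orientation']).T@(np.asarray(p)-s['tcp_pos'])*100
def yaw(): # world direction of tool x
    M=rot(get_state()['orientation']); return np.arctan2(M[1,0],M[0,0])
E
python3 - <<'E'
from h import *
for z in(.131,):
  print('handle',plane('scene',350.5,134,z),plane('scene',350,166.5,z),plane('side',281,150,z),plane('side',321,160.5,z))
print('hole',plane('scene',349,167,.055),plane('side',301.5,176.5,.055))
print('plug',plane('scene',212,241,.072),plane('side',343.5,322,.072))
for a,b in((218,238),(213.5,236),(206.5,244.5)): print(plane('scene',a,b,.072))
for a,b in((343,316.5),(351,322.5),(344,328.5),(336,323)): print('side',plane('side',a,b,.072))
print('coupler',plane('scene',232.5,221.5,.088),plane('side',334.5,292,.088))
c=eyes.camera_info('wrist');M=rot(get_state()['orientation']);print(tool(c['xyz']),M,M.T@rot(c['orientation']))
E
```

```text
handle [0.5084515  0.20677022 0.131     ] [0.58570772 0.13027868 0.131     ] [0.50446903 0.19597513 0.131     ] [0.58166745 0.127837   0.131     ]
hole [0.54280133 0.17375667 0.055     ] [0.54509106 0.16916849 0.055     ]
plug [ 0.50013257 -0.22583723  0.072     ] [ 0.49344439 -0.22843214  0.072     ]
[ 0.50270563 -0.21102695  0.072     ]
[ 0.49118968 -0.21592878  0.072     ]
[ 0.49946695 -0.24035516  0.072     ]
side [ 0.49653206 -0.21871969  0.072     ]
side [ 0.50549399 -0.23378565  0.072     ]
side [ 0.48973207 -0.23958823  0.072     ]
side [ 0.48035675 -0.22561913  0.072     ]
coupler [ 0.49797625 -0.16359244  0.088     ] [ 0.4962887  -0.17674865  0.088     ]
[  7.46868118   0.07410303 -13.09823994] [[ 8.95698001e-01  4.44662681e-01 -4.36586532e-04]
 [ 4.44662860e-01 -8.95697107e-01  1.27811935e-03]
 [ 1.77282684e-04 -1.33894277e-03 -9.99999088e-01]] [[-3.01541598e-04 -9.57298577e-01 -2.89100922e-01]
 [ 9.99999744e-01 -1.01274959e-04 -7.07680715e-04]
 [ 6.48183057e-04 -2.89101062e-01  9.57298363e-01]]
```

```bash
python3 -m inch '[3.44,-1.51,0,0,3.44,-1.51,0,0,3.44,-1.51,0,0,3.44,-1.51,0,0,3.44,-1.51,0,0]'
python3 -m inch '[3.44,-1.51,0,0,3.44,-1.51,0,0,3.44,-1.51,0,0,3.44,-1.51,0,0,3.44,-1.51,0,0]'
python3 -m inch '[0,0,0,0,0,0,0,0,0,0,0,0,0,0,0,-0.12,0,0,0,-0.12]'
python3 - <<'E'
from h import *
im=cv2.cvtColor(eyes.read_camera('wrist'),cv2.COLOR_RGB2BGR);cv2.imwrite('pics/w1.png',im)
import pickle;c,f,M=cam('wrist');pickle.dump((c,get_state()),open('w1.pkl','wb'));print(proj('wrist',[.497,-.227,.072]),yaw(),get_state()['joint_pos'])
E
```

```text
clock: 0.57
tcp_pos: [0.3768, -0.3695, 0.242]
orientation: [-0.0, 0.974, 0.228, -0.0]
wrist_force: [0.7, 1.5, 0.3]
finger_gap: 0.0852
grip_force: 0.0
clock: 0.98
tcp_pos: [0.4974, -0.2251, 0.2422]
orientation: [-0.0, 0.974, 0.228, -0.0]
wrist_force: [0.6, -0.2, 0.2]
finger_gap: 0.0853
grip_force: 0.0
clock: 1.4
tcp_pos: [0.4957, -0.2281, 0.2422]
orientation: [-0.0, 0.939, 0.345, -0.0]
wrist_force: [0.2, -0.4, -0.2]
finger_gap: 0.0855
grip_force: 0.0
[315.78172831 189.5639976 ] 0.7095003359517392 [-5.78439102e-01  2.56444183e-01 -3.12375827e-02  1.28344384e+00
 -3.90416013e-04  1.85365333e+00]
```

View pics/w1.png

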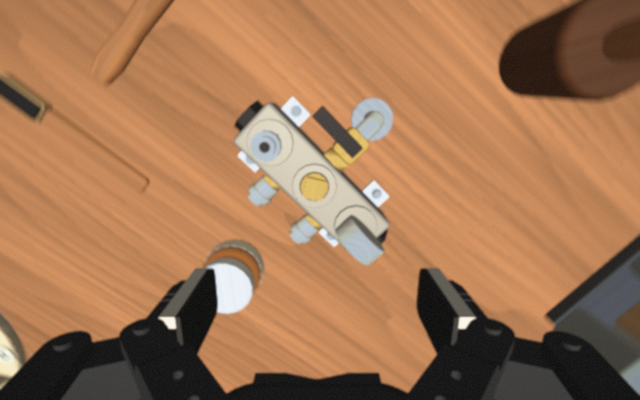

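The wrist view shows the plug head at about (315,186), with the gauge at lower right and the coupler at upper left. I'll zoom in for the angle of its square.

Run:
```python
import cv2
im=cv2.imread('pics/w1.png')[160:210,285:345];im=cv2.resize(im,None,fx=12,fy=12,interpolation=cv2.INTER_CUBIC)
for i in range(0,60,5): cv2.putText(im,str(285+i),(i*12,10),0,.35,(0,0,255),1)
for i in range(0,50,5): cv2.putText(im,str(160+i),(0,i*12+4),0,.35,(0,0,255),1)
cv2.imwrite('pics/w1c.png',cv2.convertScaleAbs(im,alpha=1.0))
```

```text
(no output)
```

View pics/w1c.png

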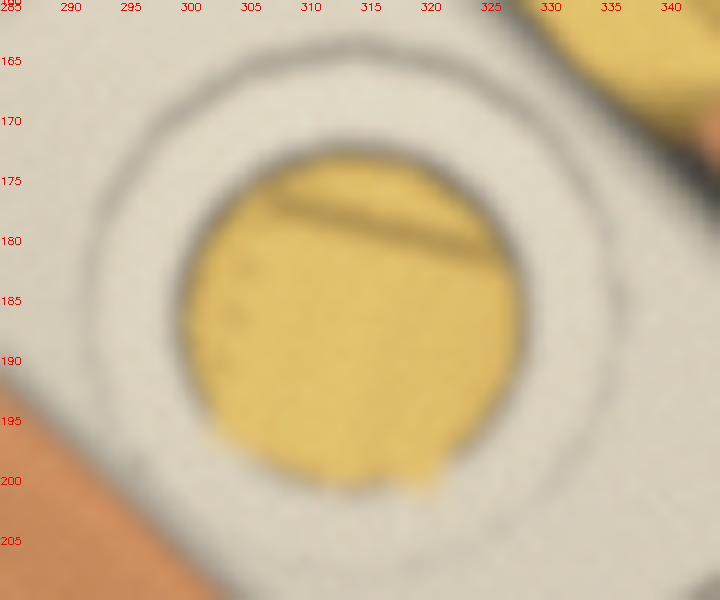

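The crop shows the thread circle centred at (313.5,186.3). The head's square has corners near (306,176), (325.5,181.5), (320,201) and (301.5,195.5), so it slopes about 15.5 degrees.

Run:
```python
from h import *
print(plane('wrist',313.5,186.3,.058),plane('wrist',313.3,188.5,.0675))
P=[plane('wrist',*p,.0675)[:2] for p in((306,176),(325.5,181.5),(320,201),(301.5,195.5))]
for i in range(4):
    d=P[(i+1)%4]-P[i];print(np.degrees(np.arctan2(d[1],d[0]))%90,np.linalg.norm(d))
k=np.array([.545,.166,.118]);print(tool(k))
for p in ((.545,.166,.118),(.497,-.227,.16)):print(np.arctan2(p[1],p[0])-.147)
print(plane('scene',238,362,0),plane('side',480,340,.03))
```

```text
[ 0.49540412 -0.22547229  0.058     ] [ 0.49544405 -0.22531655  0.0675    ]
24.623078018753503 0.018448164355333762
25.57293816417291 0.019100167827407914
23.51504840643655 0.017880535778417774
27.333115206954748 0.018772772581746193
[ 29.43080252 -26.69446487  12.40896367]
0.1486598632043192
-0.575445122146097
[ 0.73776811 -0.33356821  0.        ] [ 0.7240735  -0.32822269  0.03      ]
```

```bash
python3 -m inch '[2.94,-2.67,0,0,2.94,-2.67,0,0,2.94,-2.67,0,0,2.94,-2.67,0,0,2.94,-2.67,0,0]'
python3 -m inch '[2.94,-2.67,0,0,2.94,-2.67,0,0,2.94,-2.67,0,0,2.94,-2.67,0,0,2.94,-2.67,0,0]' >/dev/null
python3 -m inch '[0,0,0,-0.12,0,0,0,-0.12,0,0,0,-0.12,0,0,0,-0.12,0,0,0,-0.12]' >/dev/null
python3 -m inch '[0,0,0,-0.12,0,0,0,-0.12,0,0,0,-0.12,0,0,0,-0.12,0,0,0,-0.12]' >/dev/null
python3 -m inch '[0,0,0,-0.12,0,0,0,-0.12,0,0,0,-0.12,0,0,0,-0.12,0,0,0,0]'
python3 - <<'E'
from h import *
import time
im=cv2.cvtColor(eyes.read_camera('wrist'),cv2.COLOR_RGB2BGR)
cv2.imwrite('pics/w2.png',im)
print(proj('wrist',[.545,.166,.131]),yaw(),get_state()['joint_pos'])
E
```

```text
clock: 1.87
tcp_pos: [0.5225, -0.0301, 0.2424]
orientation: [0.0, 0.94, 0.34, -0.0]
wrist_force: [-0.1, -0.5, 0.3]
finger_gap: 0.0855
grip_force: 0.0
clock: 3.53
tcp_pos: [0.5494, 0.1651, 0.2422]
orientation: [-0.0, 0.372, 0.928, -0.0]
wrist_force: [0.0, 0.0, -0.4]
finger_gap: 0.0858
grip_force: 0.0
[312.28285938 203.68849727] 2.37426669292013 [ 1.52527879e-01  3.11030382e-01  4.27635657e-02  1.30283940e+00
 -2.51299476e-04  9.19853881e-01]
```

View pics/w2.png

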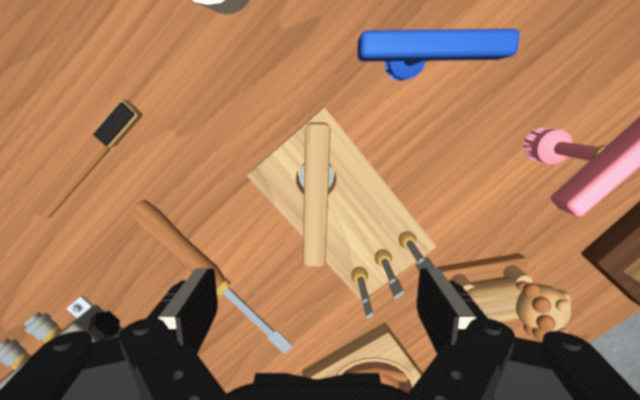

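The handle's top face runs from (317,124) to (314.5,264) in the wrist view. The gouges stand down to its right, clear of the fingers.

Run:
```python
from h import *
for z in(.131,):
  a,b=plane('wrist',317,124,z),plane('wrist',314.5,264,z);m=(a+b)/2
  print(a,b,m,np.linalg.norm(a-b),np.arctan2(*(a-b)[1::-1]),yaw())
  m[2]=.118;print(tool(m))
```

```text
[0.5063621  0.20809838 0.131     ] [0.58117554 0.13323021 0.131     ] [0.54376882 0.17066429 0.131     ] 0.10584089748459434 2.3558288498506483 2.37426669292013
[ 7.76335856e-01 -1.27765628e-03  1.24190617e+01]
```

```bash
python3 -m inch '[0.15,0,2.64,0.018,0.15,0,2.64,0,0.15,0,2.64,0,0.16,0,2.64,0,0.16,0,2.64,0]'
python3 -m inch '[0,0,0,0,0,0,0,0,0,0,0,0,0,0,0,0,0,0,0,0]' -1 120
python3 -m inch '[0,0,0,0,0,0,0,0,0,0,0,0,0,0,0,0,0,0,0,0]'; python3 -c "
from h import *;s=get_state();print(s['tcp_pos'],s['ft_torque'],yaw())"
```

```text
clock: 4.0
tcp_pos: [0.5438, 0.1713, 0.1093]
orientation: [0.0, 0.383, 0.924, 0.0]
wrist_force: [0.7, -0.0, -0.8]
finger_gap: 0.0851
grip_force: 0.0
clock: 4.42
tcp_pos: [0.5452, 0.1722, 0.1123]
orientation: [0.002, 0.38, 0.925, 0.001]
wrist_force: [-0.1, 0.7, -0.5]
finger_gap: 0.0257
grip_force: 0.0
clock: 4.83
tcp_pos: [0.5449, 0.1721, 0.1122]
orientation: [0.002, 0.38, 0.925, 0.001]
wrist_force: [-0.4, -1.5, 5.6]
finger_gap: 0.0162
grip_force: 117.7
[0.54489029 0.17210026 0.11221745] [-0.3374571   0.16489387  0.00604145] 2.3622587119240723
```

```bash
python3 -m inch '[0,0,-1,0,0,0,-2,0,0,0,-3,0,0,0,-3,0,0,0,-3,0]'
python3 -m inch '[0,0,-1,0,0,0,0,0,0,0,0,0,0,0,0,0,0,0,0,0]'
python3 - <<'E'
from h import *
s=get_state();print(s['tcp_pos'],s['wrist_force'],s['ft_torque'],yaw(),s['joint_pos'])
print(tool([.4957,-.2257,s['tcp_pos'][2]]))
im=cv2.cvtColor(eyes.read_camera('side'),cv2.COLOR_RGB2BGR);im2=cv2.cvtColor(eyes.read_camera('scene'),cv2.COLOR_RGB2BGR)
cv2.imwrite('pics/s3.png',np.hstack([cv2.resize(im[60:210,200:400],None,fx=2,fy=2),cv2.resize(im2[80:230,250:450],None,fx=2,fy=2)]))
E
```

```text
clock: 5.25
tcp_pos: [0.543, 0.1722, 0.2317]
orientation: [-0.001, 0.38, 0.925, -0.0]
wrist_force: [1.5, 0.3, -2.9]
finger_gap: 0.0164
grip_force: 117.2
clock: 5.67
tcp_pos: [0.5425, 0.172, 0.2378]
orientation: [-0.002, 0.38, 0.925, -0.001]
wrist_force: [-0.3, -0.2, -3.5]
finger_gap: 0.0162
grip_force: 117.5
[0.54246146 0.17198758 0.23781458] [-0.25662965 -0.16529803 -3.5010536 ] [ 0.01229096  0.00255817 -0.00242629] 2.3627532222612504 [ 1.66015570e-01  3.06376555e-01  2.56154529e-02  1.29429465e+00
 -7.26441716e-05  9.44850899e-01]
[-24.60749553 -31.58938241   0.05042954]
```

View pics/s3.png

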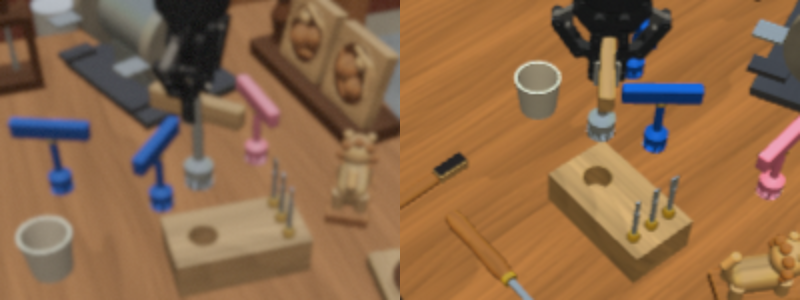

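The key is held upright, with its foot clear of the block. The hole is at side (301.5,177.5) and scene (348.5,169). Next I carry it over the plug and turn it to match the head.

```bash
python3 -m inch '[-2.46,-3.16,0,0,-2.46,-3.16,0,0,-2.46,-3.16,0,0,-2.46,-3.16,0,0,-2.46,-3.16,0,0]' >/dev/null
python3 -m inch '[-2.46,-3.16,0,0,-2.46,-3.16,0,0,-2.46,-3.16,0,0,-2.46,-3.16,0,0,-2.46,-3.16,0,0]'
python3 -m inch '[0,0,0,-0.122,0,0,0,-0.122,0,0,0,-0.122,0,0,0,-0.122,0,0,0,-0.122]' >/dev/null
python3 -m inch '[0,0,0,-0.122,0,0,0,-0.122,0,0,0,-0.122,0,0,0,-0.122,0,0,0,-0.122]' >/dev/null
python3 -m inch '[0,0,0,0,0,0,2,0,0,0,2,0,0,0,0,0,0,0,0,0]'
python3 - <<'E'
from h import *
s=get_state();print(s['tcp_pos'],s['wrist_force'],yaw(),s['joint_pos'][5],tool([.4957,-.2257,.16]))
ims=[]
t=s['tcp_pos']
for n in('side','scene'):
    im=cv2.cvtColor(eyes.read_camera(n),cv2.COLOR_RGB2BGR);cv2.imwrite(f'pics/{n}4.png',im)
    u,v=proj(n,[t[0],t[1],t[2]-.07]).astype(int);print(n,u,v,proj(n,[t[0],t[1],t[2]+.0057-.103]),proj(n,[.4957,-.2257,.072]))
    x,y=u-30,v-35;c=cv2.resize(im[y:y+85,x:x+65],None,fx=6,fy=6,interpolation=cv2.INTER_CUBIC)
    for i in range(0,65,5): cv2.putText(c,str(x+i),(i*6,10),0,.35,(0,0,255),1)
    for i in range(0,85,5): cv2.putText(c,str(y+i),(0,i*6+4),0,.35,(0,0,255),1)
    ims.append(c)
cv2.imwrite('pics/s4.png',np.hstack(ims))
E
```

```text
clock: 6.6
tcp_pos: [0.4959, -0.2272, 0.2395]
orientation: [-0.001, 0.38, 0.925, 0.0]
wrist_force: [1.4, 0.2, -2.1]
finger_gap: 0.0161
grip_force: 117.8
clock: 7.85
tcp_pos: [0.4957, -0.2248, 0.199]
orientation: [-0.001, -0.218, 0.976, 0.001]
wrist_force: [-0.9, -0.3, -2.0]
finger_gap: 0.0159
grip_force: 118.1
[ 0.49574391 -0.22484193  0.19899704] [-0.94605332 -0.31196188 -2.02905026] -2.70266285249371 -1.0121711986200779 [ 0.03236408 -0.08802164  3.89952306]
side 345 304 [344.90115714 312.02921585] [344.08352495 320.18370809]
scene 205 226 [208.41430248 233.03401056] [211.0046336  239.71109429]
```

View pics/s4.png

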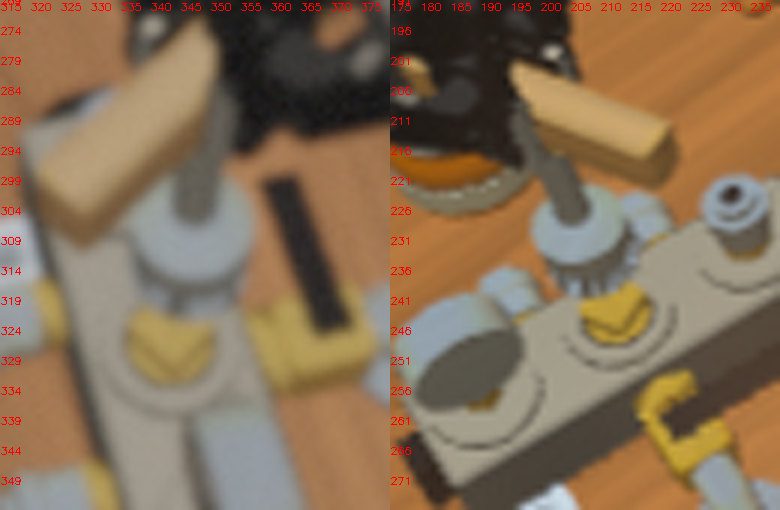

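The key's shank lines up with the TCP axis in both views: side (345.5,304.5), scene (206,227). The plug is just below it, so I go down gently and watch the force.

```bash
python3 -m inch '[0,-0.1,0.9,0,0,0,0.9,0,0,0,0.8,0,0,0,0.2,0,0,0,0.2,0]'
python3 -m inch '[0,0,0.2,0,0,0,0.2,0,0,0,0.2,0,0,0,0.1,0,0,0,0,0]'
python3 -c "
from h import *;s=get_state();print(s['tcp_pos'],s['wrist_force'],s['ft_torque'])"
```

```text
clock: 8.37
tcp_pos: [0.4967, -0.2261, 0.1694]
orientation: [-0.001, -0.219, 0.976, 0.001]
wrist_force: [-0.1, 0.6, -2.2]
finger_gap: 0.0162
grip_force: 118.2
clock: 8.78
tcp_pos: [0.4965, -0.2262, 0.1654]
orientation: [-0.0, -0.219, 0.976, -0.0]
wrist_force: [-6.0, 2.4, 11.6]
finger_gap: 0.0163
grip_force: 120.6
[ 0.49652019 -0.22621359  0.16541567] [-5.97169324  2.41113299 11.61618746] [0.80723918 1.87493364 0.00742553]
```

```bash
python3 -m inch '[0.04,0.04,0,0,0.04,0.04,0,0,0,0,0,0,0,0,0.1,0,0,0,0.1,0]'
python3 -c "
from h import *;s=get_state();print(s['tcp_pos'],s['wrist_force'],s['ft_torque'],yaw())"
```

```text
clock: 9.2
tcp_pos: [0.4959, -0.226, 0.1643]
orientation: [0.0, -0.219, 0.976, -0.001]
wrist_force: [-7.7, 4.2, 20.5]
finger_gap: 0.0163
grip_force: 121.7
[ 0.49594036 -0.2260099   0.16427189] [-7.67983776  4.24962924 20.54282797] [1.12323879 2.22459957 0.00636115] -2.7003631473109397
```

```bash
python3 -m inch '[0.05,0.06,0,0,0.05,0.06,0,0,0,0,0,0,0,0,0,0,0,0,0,0]'
python3 -c "
from h import *;s=get_state();print(s['tcp_pos'],s['wrist_force'],s['ft_torque'],yaw())"
```

```text
clock: 9.62
tcp_pos: [0.4944, -0.2253, 0.161]
orientation: [-0.0, -0.219, 0.976, 0.0]
wrist_force: [4.9, 3.4, -1.5]
finger_gap: 0.0162
grip_force: 139.9
[ 0.49438208 -0.22534002  0.16102752] [ 4.92737683  3.40430305 -1.52908368] [ 0.34934841 -0.28059011 -0.02873831] -2.7003213696081954
```

It slipped on. Now down to full depth.

```bash
python3 -m inch '[-0.04,-0.04,0.2,0,0,0,0.2,0,0,0,0.2,0,0,0,0.1,0,0,0,0,0]'
python3 -c "
from h import *;s=get_state();print(s['tcp_pos'],s['wrist_force'],s['ft_torque'],yaw())"
```

```text
clock: 10.03
tcp_pos: [0.4957, -0.2258, 0.1543]
orientation: [0.0, -0.219, 0.976, -0.0]
wrist_force: [-0.6, -1.7, -3.0]
finger_gap: 0.0158
grip_force: 157.1
[ 0.49566369 -0.22581593  0.15427542] [-0.63416389 -1.71069086 -2.99810197] [ 0.18540443 -0.1706702  -0.0493047 ] -2.7005737562428487
```

```bash
python3 -m inch '[0,0,0.1,0,0,0,0.1,0,0,0,0,0,0,0,0,0.05,0,0,0,0.05]'
python3 -c "
from h import *;s=get_state();print(s['tcp_pos'],s['wrist_force'],s['ft_torque'],yaw())"
python3 -m inch '[0,0,0,0.04,0,0,0,0.04,0,0,0,0.04,0,0,0,0,0,0,0,0]'
python3 -c "
from h import *;s=get_state();print(s['tcp_pos'],s['wrist_force'],s['ft_torque'],yaw())"
```

```text
clock: 10.45
tcp_pos: [0.4949, -0.2253, 0.1516]
orientation: [-0.0, -0.169, 0.986, 0.0]
wrist_force: [-1.0, -2.4, 0.8]
finger_gap: 0.0161
grip_force: 180.7
[ 0.49493778 -0.22532424  0.15164055] [-0.95991226 -2.40204079  0.84583739] [-0.2605211  -0.00665696  0.14460588] -2.802794057425896
clock: 10.87
tcp_pos: [0.4951, -0.2256, 0.1519]
orientation: [-0.0, -0.111, 0.994, 0.0]
wrist_force: [0.6, 0.2, -5.1]
finger_gap: 0.0159
grip_force: 176.4
[ 0.49507115 -0.22555221  0.15191671] [ 0.55030744  0.17617638 -5.06576369] [-0.36276008  0.8575923   0.13392179] -2.9191670958373725
```

```bash
cat > r.py <<'E'
from h import *
s=get_state();f,m=s['wrist_force'],s['ft_torque'];print('t%.2f'%s['clock'],s['tcp_pos'].round(4),'F',f.round(1),'M',m.round(3),'yaw %.3f'%yaw(),'j6 %.3f'%s['joint_pos'][5])
E
for i in 1; do :; done
python3 -m inch '[0,0,0,0.04,0,0,0,0.04,0,0,0,0.04,0,0,0,0.04,0,0,0,0]'>/dev/null; python3 r.py
python3 -m inch '[0,0,0,0.04,0,0,0,0.04,0,0,0,0.04,0,0,0,0,0,0,0,0]'>/dev/null; python3 r.py
```

```text
t11.28 [ 0.4954 -0.2256  0.1522] F [ 1.2 -1.1 -3.3] M [-0.36  -0.449  0.446] yaw -3.080 j6 -0.636
t11.70 [ 0.4955 -0.2258  0.1522] F [ 1.4 -1.9 -3.8] M [-0.443 -0.3    0.321] yaw 3.085 j6 -0.518
```

```bash
echo "import sys; sys.exit(abs(m[2])>.52 or abs(f).max()>25)">>r.py
set -e
python3 -m inch '[0,0,0,0.05,0,0,0,0.05,0,0,0,0.05,0,0,0,0,0,0,0,0]'>/dev/null; python3 r.py
python3 -m inch '[0,0,0,0.05,0,0,0,0.05,0,0,0,0.05,0,0,0,0,0,0,0,0]'>/dev/null; python3 r.py
python3 -m inch '[0,0,0,0.05,0,0,0,0.05,0,0,0,0.05,0,0,0,0,0,0,0,0]'>/dev/null; python3 r.py
python3 -m inch '[0,0,0,0.05,0,0,0,0.05,0,0,0,0.05,0,0,0,0,0,0,0,0]'>/dev/null; python3 r.py
python3 -m inch '[0,0,0,0.05,0,0,0,0.05,0,0,0,0.05,0,0,0,0,0,0,0,0]'>/dev/null; python3 r.py
python3 -m inch '[0,0,0,0.05,0,0,0,0.05,0,0,0,0.05,0,0,0,0,0,0,0,0]'>/dev/null; python3 r.py
```

```text
t12.12 [ 0.4955 -0.2259  0.1521] F [ 0.1 -3.7 -3.9] M [-0.837 -0.396  0.339] yaw 2.935 j6 -0.369False
```

```bash
sed -i '$d' r.py; echo "import sys; sys.exit(int(abs(m[2])>.52 or abs(f).max()>25))">>r.py
set -e
python3 -m inch '[0,0,0,0.05,0,0,0,0.05,0,0,0,0.05,0,0,0,0,0,0,0,0]'>/dev/null; python3 r.py
python3 -m inch '[0,0,0,0.05,0,0,0,0.05,0,0,0,0.05,0,0,0,0,0,0,0,0]'>/dev/null; python3 r.py
python3 -m inch '[0,0,0,0.05,0,0,0,0.05,0,0,0,0.05,0,0,0,0,0,0,0,0]'>/dev/null; python3 r.py
python3 -m inch '[0,0,0,0.05,0,0,0,0.05,0,0,0,0.05,0,0,0,0,0,0,0,0]'>/dev/null; python3 r.py
python3 -m inch '[0,0,0,0.05,0,0,0,0.05,0,0,0,0.05,0,0,0,0,0,0,0,0]'>/dev/null; python3 r.py
python3 -m inch '[0,0,0,0.05,0,0,0,0.05,0,0,0,0.05,0,0,0,0,0,0,0,0]'>/dev/null; python3 r.py
python3 -m inch '[0,0,0,0.05,0,0,0,0.05,0,0,0,0.05,0,0,0,0,0,0,0,0]'>/dev/null; python3 r.py
python3 -m inch '[0,0,0,0.05,0,0,0,0.05,0,0,0,0.05,0,0,0,0,0,0,0,0]'>/dev/null; python3 r.py
```

```text
t12.53 [ 0.4954 -0.226   0.1521] F [ 1.3 -4.5 -6.1] M [-1.185 -0.428  0.299] yaw 2.785 j6 -0.219
t12.95 [ 0.4953 -0.2261  0.1521] F [ 1.4 -5.  -7.4] M [-1.437 -0.409  0.341] yaw 2.635 j6 -0.069
t13.37 [ 0.4952 -0.2262  0.1521] F [ 0.6 -6.1 -6.4] M [-1.537 -0.358  0.327] yaw 2.485 j6 0.081
t13.78 [ 0.4951 -0.2263  0.1521] F [ 0.3 -5.4 -7.2] M [-1.67  -0.245  0.348] yaw 2.335 j6 0.231
t14.20 [ 0.495  -0.2264  0.152 ] F [-0.3 -7.1 -7.1] M [-1.775 -0.178  0.294] yaw 2.185 j6 0.381
t14.62 [ 0.4949 -0.2265  0.1521] F [-0.6 -6.6 -6.8] M [-1.807 -0.057  0.505] yaw 2.035 j6 0.531
t15.03 [ 0.4948 -0.2266  0.1522] F [-0.1 -6.6 -6.7] M [-1.882  0.15   0.843] yaw 1.886 j6 0.680
```

```bash
python3 -m inch '[0,0,0,0,0,0,0,0,0,0,0,0,0,0,0,0,0,0,0,0]'>/dev/null; python3 r.py
```

```text
t15.45 [ 0.4948 -0.2265  0.1522] F [-1.1 -6.7 -5.6] M [-1.905  0.159  0.863] yaw 1.886 j6 0.680
```

Snug at about 0.85 N·m, and steady. I'll back the key off into its play, then lift.

```bash
python3 -m inch '[0,0,0,-0.03,0,0,0,-0.03,0,0,0,-0.03,0,0,0,0,0,0,0,0]'>/dev/null; python3 r.py; python3 -m inch '[0,0,0,-0.02,0,0,0,-0.02,0,0,0,0,0,0,0,0,0,0,0,0]'>/dev/null; python3 r.py
```

```text
t15.87 [ 0.4948 -0.2265  0.1522] F [-0.2 -6.1 -6. ] M [-1.742  0.096  0.213] yaw 1.975 j6 0.591
t16.28 [ 0.4948 -0.2265  0.1523] F [-0.4 -6.2 -5.7] M [-1.712  0.058  0.06 ] yaw 2.014 j6 0.552
```

```bash
python3 -m inch '[-0.09,-0.04,0,-0.03,0,0,0,-0.02,0,0,0,0,0,0,0,0,0,0,0,0]'>/dev/null; python3 r.py
python3 -m inch '[0,0,-0.3,0,0,0,-0.4,0,0,0,-0.4,0,0,0,-0.4,0,0,0,0,0]'>/dev/null; python3 r.py
```

```text
t16.70 [ 0.495  -0.2267  0.1524] F [-1.7 -5.2 -2.3] M [-1.271  0.344  0.004] yaw 2.063 j6 0.502
t17.12 [ 0.4959 -0.2258  0.1685] F [-0.1  0.3 -2.8] M [-0.036 -0.029  0.01 ] yaw 2.063 j6 0.502
```

```bash
python3 -m inch '[0,0,-2.5,0,0,0,-2.5,0,0,0,-2.6,-0.1,0,0,0,-0.1,0,0,0,-0.1]'>/dev/null; python3 r.py
python3 - <<'E'
from h import *
print(tool([.544,.172,.2])); print(plane('scene',348.5,168.8,.055),plane('side',301.5,177.3,.055))
E
```

```text
t17.53 [ 0.4965 -0.2263  0.2458] F [-0.1  0.4 -2.8] M [-0.029 -0.053 -0.001] yaw 2.368 j6 0.198
[24.43605759 31.81338029  4.56369072]
[0.54636822 0.1684745  0.055     ] [0.54417466 0.16636137 0.055     ]
```

```bash
python3 -m inch '[2.44,3.18,0,0,2.44,3.18,0,0,2.44,3.18,0,0,2.44,3.18,0,0,2.44,3.18,0,0]' >/dev/null
python3 -m inch '[2.44,3.18,0,0,2.44,3.18,0,0,2.44,3.18,0,0,2.44,3.18,0,0,2.44,3.18,0,0]' >/dev/null
python3 -m inch '[0,0,2,0,0,0,2,0,0,0,2,0,0,0,0,0,0,0,0,0]' >/dev/null; python3 r.py
python3 - <<'E'
from h import *
s=get_state();t=s['tcp_pos'];ims=[]
for n in('side','scene'):
    im=cv2.cvtColor(eyes.read_camera(n),cv2.COLOR_RGB2BGR)
    u,v=proj(n,[t[0],t[1],t[2]-.07]).astype(int);print(n,proj(n,[t[0],t[1],t[2]+.0032-.103+.026]),proj(n,[.544,.172,.055]))
    x,y=u-30,v-35;c=cv2.resize(im[y:y+85,x:x+65],None,fx=6,fy=6,interpolation=cv2.INTER_CUBIC)
    for i in range(0,65,5): cv2.putText(c,str(x+i),(i*6,10),0,.35,(0,0,255),1)
    for i in range(0,85,5): cv2.putText(c,str(y+i),(0,i*6+4),0,.35,(0,0,255),1)
    ims.append(c)
cv2.imwrite('pics/s5.png',np.hstack(ims))
E
```

```text
t18.78 [0.5436 0.1716 0.1825] F [-0.3  0.3 -2.1] M [-0.03  -0.062 -0.016] yaw 2.363 j6 0.943
side [299.96566236 159.84013611] [300.74382278 175.87823777]
scene [349.68563044 154.25986482] [348.83732746 167.60000684]
```

View pics/s5.png

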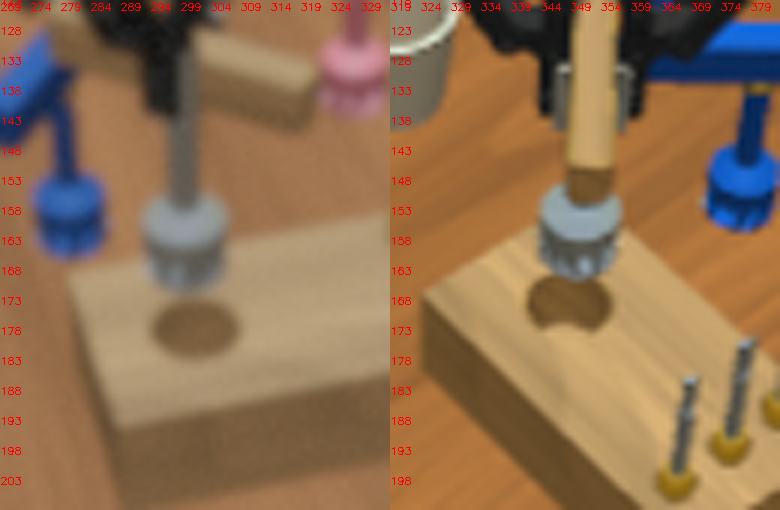

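Key foot versus hole: in the side view the shank top is at (300,159.7) and the hole at (301.5,178). In the scene view they are at (350.7,154.2) and (348.9,169.7). The hole seems a few mm toward -y.

Run:
```python
from h import *
from scipy.optimize import least_squares
for m in (dict(side=(301.5,178),scene=(347.9,169.7)),dict(side=(301.5,177.6),scene=(348.5,169))):
  r=least_squares(lambda p:np.concatenate([proj(n,[*p,.055])-m[n] for n in m]),[.544,.172]);print(r.x,r.fun,tool([*r.x,.1]))
```

```text
[0.54528613 0.16519533] [ 0.56231686 -0.5024837  -0.57374542 -0.4951244 ] [-0.41551569 -0.46713369  8.45704494]
[0.54539878 0.1672801 ] [ 0.34777277 -0.64607702 -0.5775936  -0.17767384] [-0.27709055 -0.31083997  8.45720406]
```

```bash
python3 -m inch '[-0.25,-0.28,0,0,0,0,1,0,0,0,1,0,0,0,0.6,0,0,0,0.3,0]' >/dev/null; python3 r.py
python3 -m inch '[0,0,0.2,0,0,0,0.2,0,0,0,0.2,0,0,0,0,0,0,0,0,0]' >/dev/null; python3 r.py
```

```text
t19.30 [0.5439 0.1671 0.1526] F [ 0.3 -0.2 -3.5] M [ 0.008  0.015 -0.05 ] yaw 2.362 j6 0.936
t19.72 [0.5449 0.1675 0.1484] F [ 0.2  0.2 -2.7] M [-0.021 -0.054  0.005] yaw 2.363 j6 0.936
```

In the hole with no contact. Continuing down.

```bash
python3 -m inch '[0,0,0.5,0,0,0,0.5,0,0,0,0.5,0,0,0,0.4,0,0,0,0.4,0]' >/dev/null; python3 r.py
python3 -m inch '[0,0,0.3,0,0,0,0.3,0,0,0,0.2,0,0,0,0.2,0,0,0,0,0]' >/dev/null; python3 r.py
```

```text
t20.13 [0.5446 0.1673 0.1245] F [-0.7  0.6 -3.1] M [0.008 0.052 0.045] yaw 2.363 j6 0.936
t20.55 [0.5447 0.1674 0.1149] F [-0.5 -0.1 -3.3] M [ 0.002 -0.034  0.011] yaw 2.363 j6 0.936
```

```bash
python3 -m inch '[0,0,0.15,0,0,0,0.15,0,0,0,0,0,0,0,0,0,0,0,0,0]' >/dev/null; python3 r.py
```

```text
t20.97 [0.5449 0.1674 0.1124] F [ 0.6  0.3 -2.5] M [-0.004 -0.001 -0.009] yaw 2.363 j6 0.936
```

```bash
python3 -m inch '[0,0,0.15,0,0,0,0.15,0,0,0,0,0,0,0,0,0,0,0,0,0]' >/dev/null; python3 r.py
```

```text
t21.38 [0.5453 0.1675 0.1105] F [-1.2  0.6  5.8] M [-0.096  0.488 -0.009] yaw 2.363 j6 0.936
```

Bottomed. I'll open the gripper, retreat straight up and check.

```bash
python3 -m inch '[0,0,0,0,0,0,0,0,0,0,0,0,0,0,0,0,0,0,0,0]' 1 >/dev/null
python3 -m inch '[0,0,0,0,0,0,0,0,0,0,0,0,0,0,0,0,0,0,0,0]' ; python3 r.py
python3 -m inch '[0,0,-1,0,0,0,-2,0,0,0,-3,0,0,0,-3,0,0,0,-4,0]' >/dev/null
python3 -m inch '[0,0,-2,0,0,0,0,0,0,0,0,0,0,0,0,0,0,0,0,0]' >/dev/null;python3 r.py
python3 - <<'E'
from h import *
a,b=[cv2.cvtColor(eyes.read_camera(n),cv2.COLOR_RGB2BGR) for n in('side','scene')]
cv2.imwrite('pics/s6.png',np.hstack([cv2.resize(a[110:310,230:360],None,fx=3,fy=3),cv2.resize(b[110:310,270:400],None,fx=3,fy=3)]))
E
```

```text
clock: 22.22
tcp_pos: [0.5449, 0.1674, 0.1092]
orientation: [0.0, 0.38, 0.925, -0.0]
wrist_force: [-0.0, -0.7, 0.6]
finger_gap: 0.0861
grip_force: 0.0
t22.22 [0.5449 0.1674 0.1092] F [-0.  -0.7  0.6] M [-0.031 -0.021  0.039] yaw 2.363 j6 0.936
t23.05 [0.544  0.1673 0.2578] F [-0.9 -0.6 -0.4] M [ 0.011  0.006 -0.002] yaw 2.363 j6 0.936
```

View pics/s6.png

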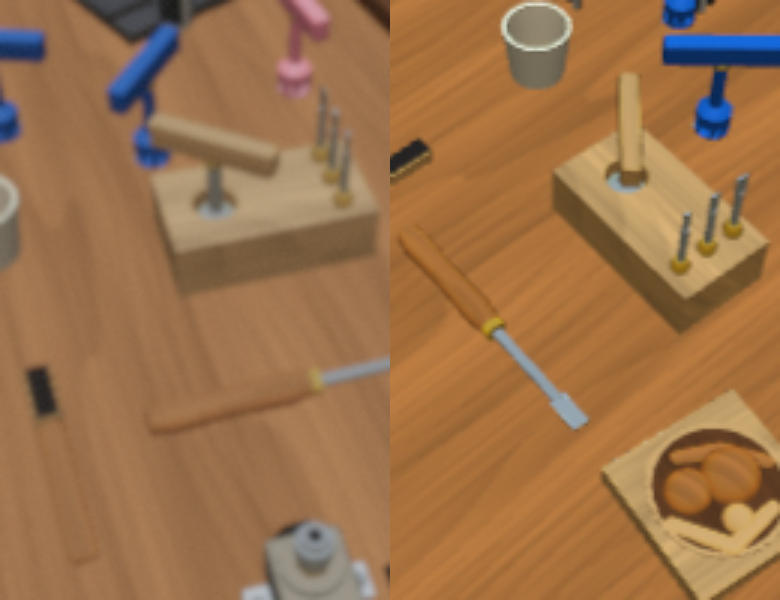

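The key stands upright and home in its hole: the shank is at side crop (215,205) and scene crop (627,180). The gripper is clear and the other items are where they were.

```bash
python3 -c "
from workcell import env;print(env.hand_in())"
```

```text
the job is handed in; nothing more can be done
None
```

I screwed the plug in until snug at about 0.85 N·m felt at the key, put the key back upright in its hole, let go and handed the job in at about 23 s; the hand-in gave no verdict.

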